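Sweep the empty wafer carriers into the wash bin

ROBOT

A 7-joint arm with a two-finger parallel gripper is mounted at the origin on the work surface. World frame = base frame: x ahead of the robot, y to its left, z up, the work surface at z = 0. Lengths are in mm, angles in rad, forces in N, time in s.
With the tool pointing down it reaches from about 400 to 875 mm from the base axis. Payload 4.4 kg.
Tool frame: the origin (TCP) lies midway between the tips of the shut fingers; the grasp point (between the pads) lies 19 mm behind it; z points along the fingers, y is the direction in which the jaws open and shut (so a half turn about z gives the same grasp; the last joint's range is limited). The gripper opens to 85 mm and grips with 20 to 120 N. Pads are 22 mm wide; open, the fingers measure 114 mm over their backs; the gripper's body (76 mm by 85 mm) begins 54 mm behind the grasp point. The pads swing forward as they close: fully open they stand 13 mm farther back than shut.
Start: joints at [1.095, 0.628, 0.038, 1.517, -0.027, 0.996, -0.02], TCP at [259.005, -596.183, 231.313] pointing down, gripper open.
Joint ranges: [-3.06, 3.06], [-0.37, 2.12], [-1.25, 1.32], [0.18, 2.47], [-1.1, 4.24], [0.23, 1.98], [-2.94, 2.94]. Speed limits (rad/s): [2.57, 2.57, 3.14, 3.14, 3.14, 3.14, 3.14].

INTERFACE

Orientations are given as [roll, pitch, yaw] about the fixed x, y, z axes, in that order (R = Rz(yaw) Ry(pitch) Rx(roll)).
In Python, from cell import * gives the robot as it stands. The module is installed in compiled form; this text tells all that it offers.
- The arm moves only by the tool move_arm, never from a script. Its argument "series" is a list of rows, each a list of 2 entries, a list of its own where there are three numbers: the shift along the tool's x, y, z in m, then the turn about the tool's z in rad. In form: [[[x, y, z], yaw], ...]. A call has 1 to 5 rows; each row is the pose to reach, as a shift and turn from the pose measured when the call began, along the tool's axes at that moment; what a row does not reach only later rows make up. A row lasts 1/8 s, in which the tool goes at most 62.5 mm and 10.7 degrees, less where a joint would pass 70% of its speed; a pose out of reach is approached as far as the arm can. A call with a gripper value outside its range is refused whole. "claw" is the opening, from 0 (shut) to 1 (fully open), set as the call begins (left out, the last holds). The fingers move at their own pace and stop on an object; the grip force is fixed at half the most. Time passes only in rows, so rows that repeat a pose let the fingers close. It gives the time, the measured TCP pose, the force and the opening at its end, in the units of the state.
- read_state(): the state, without advancing time (a new reading comes with each control period).
- get_image(name): name is "scene" or "top" or "wrist"; returns the picture (480x640x3 uint8, blue, green, red); there is no depth.
- camera_model(name): a dict with "fov_y" (degrees; the focal length in pixels is half the picture's height over the tangent of half this angle, whatever the lens; pixels are square), "cx", "cy" (the principal point, pixels), "pose" (4x4, takes a point from camera to world coordinates); the wrist camera has in their place "tool_from_camera" (4x4, takes a point from camera to tool coordinates, whose origin is the TCP and whose axes are the flange's). Camera axes: x right, y down, z forward; pixel columns grow to the right and rows downward; lengths in mm; the calibration is good to about 2 mm. A picture is of the moment at which its call begins: read the wrist's pose just before it. camera_model takes no time and is no camera call.
- finish_job(): hands the job in, once; it reports no verdict.
The state is a dict: "clock": time; "qpos": joint angles; "qd": joint speeds; "tau": joint torques, N m; "eef_pos": TCP position; "tool_rot": TCP orientation; "force": force on the tool from outside, world axes, zero at the start; "torque": the same for the moment, N m; "width": finger opening in mm.
Only numpy, scipy, OpenCV 4.12 (cv2) and the standard library are available. Lean on these libraries where they do the work, as an engineer would, in place of code of your own. Each camera call takes 0.05 s, during which the arm holds its last target. There are 200 camera calls.

TASK

Clear the raised tray of the wafer-carrier return station: with your fingertips, sweep the three empty carriers across the mat and over the tray's open side, so that they drop down the slide into the blue wash bin. Sweep them round the carrier that still has a green wafer in it; that one, the black loupe and everything else on the bench stay where they are. Push the carriers gently from the side and keep them flat on the mat: do not pinch them, press down on them, pick them up or carry them.

Things in the scene. Friction and masses are not known exactly. Their poses are not given: they have to be found in the camera images.
- station: Wafer-carrier return station, fixed: a raised stainless tray with a dark blue-grey mat. Origin on the bench under the tray's middle. The mat's flat top is 110 mm above the origin, x from -128 to 128 mm, y from -166 to 170 mm. The -y, +x and -x sides have upright rims 4 mm thick, 12 mm above the mat; the +y side is open, with a slide and a blue bin beyond it.
- lip (a point): Middle of the tray's open edge, at mat height (110 mm above the bench; station y = 170 mm). Axes as the station: +y points outwards. From here a steel slide, 256 mm wide with cheeks as high as the rims, falls at 45 degrees, 28 mm out and 28 mm down, towards the bin.
- bin (a point): Middle of the floor of the blue wash bin, 4 mm above the bench. Axes as the station. Inside, the bin reaches from station y = 188 to 346 mm and x = -136 to 136 mm; its side walls are 95 mm high, the far (+y) wall 120 mm, the wall under the slide 60 mm.
- empty_a_center (a point): Empty 2-inch wafer carrier A: a round flat milky-white plastic box 56 mm across and 10 mm high with a clear lid; a grey six-armed spring is seen in it, and no wafer. It lies loose and flat on the mat, weighs 14 to 28 g and slides easily. Point at its centre, 5 mm above its underside; z up when flat.
- empty_b_center (a point): Empty 2-inch wafer carrier B: a round flat milky-white plastic box 56 mm across and 10 mm high with a clear lid; a grey six-armed spring is seen in it, and no wafer. It lies loose and flat on the mat, weighs 14 to 28 g and slides easily. Point at its centre, 5 mm above its underside; z up when flat.
- empty_c_center (a point): Empty 2-inch wafer carrier C: a round flat milky-white plastic box 56 mm across and 10 mm high with a clear lid; a grey six-armed spring is seen in it, and no wafer. It lies loose and flat on the mat, weighs 14 to 28 g and slides easily. Point at its centre, 5 mm above its underside; z up when flat.
- loaded_center (a point): The carrier that holds a wafer: the same round box, 56 mm across and 10 mm high, with a dark green wafer with gold lines seen under its clear lid. Loose, flat on the mat; must stay where it is. Point at its centre, 5 mm above its underside.
- loupe: Black inspection loupe, 30 mm across and 34 mm high, standing loose on the mat near the rim opposite the open side; stays where it is. Origin at the centre of its foot.
- mouse: White computer mouse on the bench, 112 x 62 x 34 mm, left of the station; origin at the centre of its underside. Leave alone.
- wash_bottle: White wash bottle with red cap and spout, 74 mm across, 176 mm high, on the bench to the right; origin at the centre of its underside. Leave alone.
- pack_a: Black square chip tray, 51 x 51 x 9 mm, on the bench left of the station; origin at the centre of its underside. Leave alone.
- pack_b: A second black square chip tray, 51 x 51 x 9 mm, near the first. Leave alone.
- tweezers: Steel wafer tweezers, 140 x 22 x 7 mm, lying on the bench to the right; origin at the centre of the underside. Leave alone.

How it is judged (in metres and radians):
At the end, for the whole second after the job is handed in: All three empty carriers lie at rest in the wash bin (centre inside the bin's walls and no higher than 75 mm above the bench); the loaded carrier and the loupe are within 8 mm of where they began and still upright, and the mouse, wash bottle, chip trays and tweezers within 15 mm (y of empty_a_center in the frame of station between 0.188 and 0.346 m and x of empty_a_center in the frame of station between -0.136 and 0.136 m and z of each of empty_a_center, empty_b_center, empty_c_center in the frame of station below 0.075 m and linear speed of each of empty_a, empty_b, empty_c below 0.02 m/s and y of empty_b_center in the frame of station between 0.188 and 0.346 m and x of empty_b_center in the frame of station between -0.136 and 0.136 m and y of empty_c_center in the frame of station between 0.188 and 0.346 m and x of empty_c_center in the frame of station between -0.136 and 0.136 m and distance of each of loaded_center, loupe from where it was at the start of the episode below 0.008 m and angle between loaded_center's own z axis and vertical below 0.15 rad and angle between loupe's own z axis and vertical below 0.2 rad and distance of each of mouse, wash_bottle, pack_a, pack_b, tweezers from where it was at the start of the episode below 0.015 m); the robot touches nothing.
It fails at once if an empty carrier is lifted more than 10 mm off the mat (height (world z) of any of empty_a_center, empty_b_center, empty_c_center above 0.125 m).
It fails at once if a carrier is pinched or pressed by the fingers with more than 5 N (contact force between any of empty_a, empty_b, empty_c, loaded and the fingers above 5 N).
It fails at once if an empty carrier is carried out over the bin (more than 60 mm past the tray's edge without having dropped below the height at which it lay on the mat) instead of being swept over the edge ((y of empty_a_center in the frame of station above 0.23 m and z of empty_a_center in the frame of station above 0.114 m) or (y of empty_b_center in the frame of station above 0.23 m and z of empty_b_center in the frame of station above 0.114 m) or (y of empty_c_center in the frame of station above 0.23 m and z of empty_c_center in the frame of station above 0.114 m)).
It fails at once if the loaded carrier or the loupe is moved more than 8 mm or tipped (not (distance of each of loaded_center, loupe from where it was at the start of the episode below 0.008 m and angle between loaded_center's own z axis and vertical below 0.15 rad and angle between loupe's own z axis and vertical below 0.2 rad)).
It fails at once if the mouse, wash bottle, a chip tray or the tweezers are moved more than 15 mm (distance of any of mouse, wash_bottle, pack_a, pack_b, tweezers from where it was at the start of the episode above 0.015 m).
It also fails if it takes over 61 s, if anything falls off the work surface, if the arm or the gripper's body presses on something with over 40 N, if the wrist force passes 120 N, or if a joint passes its speed limit or range.

## Working session

There is one attempt and no reset: what is moved stays moved. The work goes in short steps, Python scripts to look and compute and a tool call to move; the robot and the scene stay as the last step left them, time stands still between calls to the robot, and variables do not carry over. Pictures are saved under pics/ and viewed, about 8 in all and at most 12, crops included, and the job is handed in when it is done.

Besides the shell and the picture viewer there is one more tool, called after "Request:" as name(argument=value, ...), one argument or row to a line, values as JSON. move_arm: Moves the arm, as the interface text tells. Its arguments: {"type":"object","properties":{"series":{"type":"array"},"claw":{"type":"number"}},"required":["series"]}

```bash
mkdir -p pics
python3 - <<'E'
from cell import *
import cv2,numpy as np
s=read_state();print({k:np.round(s[k],3) for k in('clock','eef_pos','tool_rot','force','width')})
for n in('scene','top'):
    m=camera_model(n);print(n,m['fov_y'],m['cx'],m['cy'],np.round(m['pose'],3).tolist());cv2.imwrite(f'pics/{n}0.png',get_image(n))
E
```

```text
{'clock': np.float64(0.0), 'eef_pos': array([ 258.737, -595.582,  230.378]), 'tool_rot': array([-3.14,  0.  ,  0.41]), 'force': array([ 0.314,  0.102, -0.433]), 'width': np.float64(85.397)}
scene 52.763026548151075 319.41930776193243 241.49582230115155 [[0.861, 0.285, -0.421, 1008.141], [0.508, -0.506, 0.697, -783.716], [-0.014, -0.814, -0.58, 743.558], [0.0, 0.0, 0.0, 1.0]]
top 55.32579760704407 325.11925220923416 235.52498453398633 [[0.013, -0.991, 0.135, 348.669], [-1.0, -0.012, 0.013, 18.265], [-0.011, -0.135, -0.991, 1283.038], [0.0, 0.0, 0.0, 1.0]]
```

View pics/top0.png

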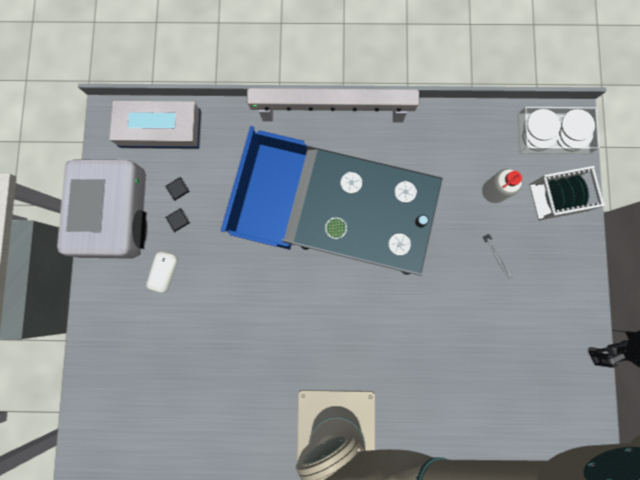

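View pics/scene0.png

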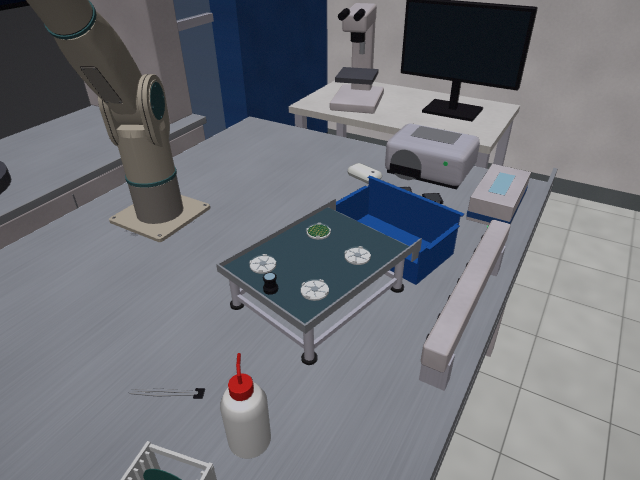

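Top view: the empties are at (351,183), (405,191) and (400,244), the loaded carrier at (336,228), and the loupe at (423,221). The bin is on the left (world +y). The scene view agrees. Next I'll measure them.

```bash
cat > h.py <<'E'
from cell import *
import cv2,numpy as np
def ray(n,uv,z):
    m=camera_model(n);f=240/np.tan(np.radians(m['fov_y']/2));P=np.array(m['pose'])
    d=P[:3,:3]@np.array([(uv[0]-m['cx'])/f,(uv[1]-m['cy'])/f,1]);o=P[:3,3]
    return (o+d*(z-o[2])/d[2])[:2]
def blobs(mask,lo,hi):
    c,_=cv2.findContours(mask,cv2.RETR_EXTERNAL,cv2.CHAIN_APPROX_NONE)
    return [k for k in c if lo<cv2.contourArea(k)<hi]
E
python3 - <<'E'
from h import *
for n in('top','scene'):
    im=cv2.imread(f'pics/{n}0.png');hsv=cv2.cvtColor(im,cv2.COLOR_BGR2HSV)
    p=(370,215) if n=='top' else (300,255)
    if n=='top':print('mat hsv',hsv[215,370],'bench',hsv[300,300])
    m=cv2.inRange(hsv,(85,60,30),(105,160,90))
    m=cv2.morphologyEx(m,cv2.MORPH_OPEN,np.ones((3,3)))
    k=[k for k in blobs(m,4000,60000) if cv2.pointPolygonTest(cv2.convexHull(k),p,False)>0]
    if not k: print(n,'no mat'); continue
    k=cv2.convexHull(max(k,key=cv2.contourArea))
    W=np.array([ray(n,q[0],110) for q in k],np.float32)
    r=cv2.minAreaRect(W);print(n,'mat',r,cv2.boxPoints(r).round(1).tolist())
    inside=cv2.drawContours(np.zeros(m.shape,np.uint8),[k],-1,255,-1)
    inside=cv2.erode(inside,np.ones((5,5)))
    for nm,mask in(('white',cv2.inRange(hsv,(0,0,120),(180,60,255))),('green',cv2.inRange(hsv,(40,90,40),(80,255,255)))):
        mk=cv2.morphologyEx(mask&inside,cv2.MORPH_CLOSE,np.ones((5,5)))
        for b in blobs(mk,30,1500):
            Wb=np.array([ray(n,q[0],119) for q in cv2.convexHull(b)],np.float32)
            c,rad=cv2.minEnclosingCircle(Wb);print(nm,cv2.minEnclosingCircle(b)[0],np.round(c,1),round(rad,1),np.round(cv2.minAreaRect(Wb)[1],1))
E
```

```text
mat hsv [ 96  69 115] bench [102  16 157]
top no mat
scene mat ((572.4678344726562, -69.71388244628906), (325.1350402832031, 246.75843811035156), 76.71517181396484) [[415.0, -199.60000610351562], [655.2000122070312, -256.29998779296875], [729.9000244140625, 60.20000076293945], [489.70001220703125, 116.9000015258789]]
white (314.40496826171875, 288.93389892578125) [ 628.1 -175. ] 31.3 [53.  59.1]
white (262.1153869628906, 262.5) [ 489.9 -159. ] 31.5 [56.7 54.6]
white (357.0, 253.5) [652.4 -34.5] 32.6 [55.9 56.6]
white (318.0, 229.0) [5.306e+02 4.000e-01] 29.8 [55.1 46.1]
green (318.0, 230.0) [530.5   4.4] 24.4 [45.  44.8]
```

Run:
```python
from h import *
n='top';im=cv2.imread('pics/top0.png');hsv=cv2.cvtColor(im,cv2.COLOR_BGR2HSV)
m=cv2.inRange(hsv,(85,45,70),(105,110,140));m=cv2.morphologyEx(m,cv2.MORPH_OPEN,np.ones((3,3)))
k=[k for k in blobs(m,3000,60000) if cv2.pointPolygonTest(cv2.convexHull(k),(370,215),False)>0]
k=cv2.convexHull(max(k,key=cv2.contourArea))
W=np.array([ray(n,q[0],110) for q in k],np.float32);r=cv2.minAreaRect(W);print(r,cv2.boxPoints(r).round(1).tolist())
g=cv2.drawContours(np.zeros(m.shape,np.uint8),[k],-1,255,-1);g=cv2.erode(g,np.ones((5,5)))
for nm,mask in(('white',cv2.inRange(hsv,(0,0,140),(180,50,255))),('green',cv2.inRange(hsv,(40,70,40),(80,255,255))),('notmat',~m)):
    mk=cv2.morphologyEx(mask&g,cv2.MORPH_CLOSE,np.ones((5,5)))
    for b in blobs(mk,30,1500):
        Wb=np.array([ray(n,q[0],118) for q in cv2.convexHull(b)],np.float32)
        c,rad=cv2.minEnclosingCircle(Wb);print(nm,np.round(cv2.minEnclosingCircle(b)[0],1),np.round(c,1),round(rad,1),np.round(cv2.minAreaRect(Wb)[1],1))
```

```text
((578.1819458007812, -76.53529357910156), (334.15496826171875, 255.13807678222656), 76.7299575805664) [[415.70001220703125, -209.89999389648438], [664.0, -268.3999938964844], [740.7000122070312, 56.79999923706055], [492.3999938964844, 115.4000015258789]]
white [399.2 243.8] [ 488.6 -156.4] 30.2 [56.2 56.9]
white [335.5 227.5] [528.6   7.4] 29.8 [57.3 54.1]
white [405.  191.5] [ 625.4 -172.3] 29.5 [55.8 57.2]
white [350.9 182.1] [649.3 -31.5] 29.7 [55.9 58. ]
green [335.8 227.6] [528.4   6. ] 22.5 [40.3 40.4]
notmat [399.2 244. ] [ 488.3 -156.4] 30.3 [56.2 57. ]
notmat [335.6 227.5] [528.6   6.9] 30.0 [57.3 59.2]
notmat [421.2 220.5] [ 549.2 -213.3] 16.5 [26.1 31.1]
notmat [405.3 191.5] [ 625.4 -173. ] 30.8 [56.9 58.4]
notmat [350.9 182.2] [649.2 -31.8] 30.4 [57.8 58.2]
```

```bash
cat >> h.py <<'E'
C=np.array([578.2,-76.5]);A=np.radians(-13.27)
X=np.array([np.cos(A),np.sin(A)]);Y=np.array([-np.sin(A),np.cos(A)])
def S2W(x,y): return C+x*X+(y-2)*Y
def W2S(p): d=np.asarray(p)-C; return np.array([d@X,d@Y+2])
def to(x,y,z,phi):
    "shift in tool axes to station x,y, height z, heading phi deg from station y towards +x"
    s=read_state();yaw=s['tool_rot'][2];p=s['eef_pos']
    d=S2W(x,y)-p[:2];t=np.pi/2+A-np.radians(phi)
    print('clock',s['clock'],'now st',W2S(p[:2]).round(1),'z',p[2].round(1),'rot',s['tool_rot'].round(3),'w',s['width'].round(1),'F',s['force'].round(1))
    c,n=np.cos(yaw),np.sin(yaw)
    print('shift',np.round([d@[c,n],d@[n,-c],p[2]-z],1),'turn',round(float(yaw-t),3))
E
python3 -c "
from h import *
to(58.8,14,230,0)
for n,p in dict(C=(488.5,-156.4),L=(528.5,6.5),B=(625.4,-172.5),M=(649.2,-31.7),loupe=(549,-213)).items():print(n,W2S(p).round(1))"
```

```text
Traceback (most recent call last):
  File "h.py", line 18, in to
    print('clock',s['clock'],'now st',W2S(p[:2]).round(1),'z',p[2].round(1),'rot',s['tool_rot'].round(3),'w',s['width'].round(1),'F',s['force'].round(1))
                                                                                                             ^^^^^^^^^^^^^^^^
AttributeError: 'float' object has no attribute 'round'
```

```bash
sed -i "s/s\['width'\].round(1)/round(s['width'],1)/;s/s\['force'\].round(1)/np.round(s['force'],1)/;s/s\['tool_rot'\].round(3)/np.round(s['tool_rot'],3)/;s/p=s\['eef_pos'\]/p=np.array(s['eef_pos'])/" h.py
python3 -c "
from h import *
to(58.8,14,230,0)
for n,p in dict(C=(488.5,-156.4),L=(528.5,6.5),B=(625.4,-172.5),M=(649.2,-31.7),loupe=(549,-213)).items():print(n,W2S(p).round(1))"
```

```text
clock 0.1 now st [-191.7 -576.6] z 230.5 rot [-3.14  0.    0.41] w 85.1 F [ 0.8 -0.6 -0.1]
shift [ 5.541e+02 -3.233e+02  5.000e-01] turn -0.929
C [-69.  -96.4]
L [-67.4  71.4]
B [ 68.  -80.6]
M [58.8 61.9]
loupe [   2.9 -137.6]
```

Request:
move_arm(
  series=[
    [[0.04, -0.023, 0], -0.09],
    [[0.085, -0.05, 0], -0.18],
    [[0.13, -0.076, 0], -0.27],
    [[0.175, -0.102, 0], -0.36],
    [[0.22, -0.128, 0], -0.45],
  ],
  claw=0.3,
)

```text
clock: 0.72
eef_pos: [410.3, -389.0, 230.4]
tool_rot: [-3.14, -0.001, 0.863]
force: [-0.5, -0.7, -0.6]
width: 25.6
```

```bash
python3 -c "
from h import *
to(58.8,14,230,0)"
```

```text
clock 0.725 now st [ -91.7 -340.7] z 230.4 rot [-3.14e+00 -1.00e-03  8.63e-01] w 25.6 F [-0.5 -0.7 -0.6]
shift [384.3 -28.9   0.4] turn -0.477
```

Request:
move_arm(
  series=[
    [[0.05, -0.004, 0], -0.1],
    [[0.1, -0.008, 0], -0.2],
    [[0.155, -0.012, 0], -0.3],
    [[0.21, -0.016, 0], -0.4],
    [[0.26, -0.02, 0], -0.477],
  ],
)

```text
clock: 1.35
eef_pos: [564.9, -176.7, 230.4]
tool_rot: [-3.14, -0.002, 1.343]
force: [0.5, -0.4, -0.2]
width: 25.6
```

```bash
python3 -c "
from h import *
to(58.8,14,150,0)"
```

```text
clock 1.35 now st [ 10.1 -98.5] z 230.4 rot [-3.140e+00 -2.000e-03  1.343e+00] w 25.6 F [ 0.5 -0.4 -0.2]
shift [112.4  49.1  80.4] turn 0.004
```

Request:
move_arm(
  series=[
    [[0.05, 0.022, 0], 0],
    [[0.105, 0.049, 0], 0],
    [[0.11, 0.049, 0.03], 0],
    [[0.11, 0.049, 0.065], 0],
    [[0.11, 0.049, 0.08], 0],
  ],
)

```text
clock: 1.98
eef_pos: [635.8, -80.3, 148.1]
tool_rot: [-3.136, -0.001, 1.343]
force: [0.1, -0.0, 0.4]
width: 25.6
```

Run:
```python
from h import *
to(58.8,14,113,0)
a=get_image('wrist');b=get_image('scene')
cv2.imwrite('pics/w1.png',np.hstack([cv2.resize(a,(400,300)),cv2.resize(b[170:350,200:440],(400,300))]))
```

```text
clock 1.975 now st [57.  11.6] z 148.1 rot [-3.136e+00 -1.000e-03  1.343e+00] w 25.6 F [ 0.1 -0.   0.4]
shift [ 2.4  1.9 35.1] turn 0.004
```

View pics/w1.png

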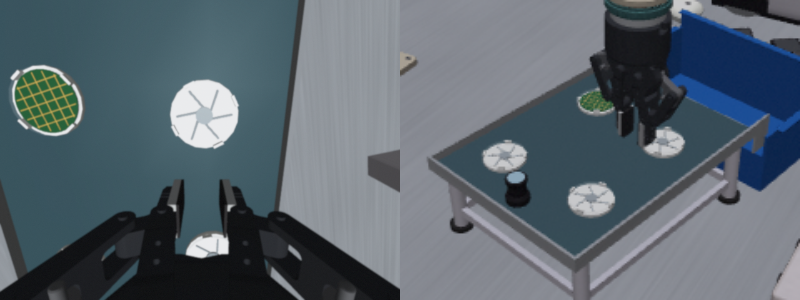

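The wrist view shows empty M dead ahead, centred between the fingertips (column 204). The loaded carrier is clear on the left. Next I'll descend and push.

Request:
move_arm(
  series=[
    [[0.0, 0.002, 0.012], 0],
    [[0.0, 0.002, 0.024], 0],
    [[0.0, 0.002, 0.032], 0],
    [[0.0, 0.002, 0.035], 0],
    [[0.0, 0.002, 0.035], 0],
  ],
)

```text
clock: 2.7
eef_pos: [637.9, -80.9, 113.7]
tool_rot: [-3.136, -0.001, 1.343]
force: [0.4, -0.3, -0.5]
width: 25.6
```

Request:
move_arm(
  series=[
    [[0.004, 0.0, 0], 0],
    [[0.008, 0, 0], 0],
    [[0.012, 0, 0], 0],
    [[0.016, 0, 0], 0],
    [[0.02, 0, 0], 0],
  ],
)

```text
clock: 3.32
eef_pos: [642.5, -61.1, 113.7]
tool_rot: [-3.136, -0.001, 1.343]
force: [-0.1, 0.1, 0.5]
width: 25.7
```

```bash
cat >> h.py <<'E'
def disc():
    "disc centres on the mat, station frame, from the wrist camera"
    s=read_state();im=get_image('wrist');m=camera_model('wrist');f=240/np.tan(np.radians(m['fov_y']/2))
    from scipy.spatial.transform import Rotation as R
    T=np.eye(4);T[:3,:3]=R.from_euler('xyz',s['tool_rot']).as_matrix();T[:3,3]=s['eef_pos'];P=T@np.array(m['tool_from_camera'])
    hsv=cv2.cvtColor(im,cv2.COLOR_BGR2HSV);mk=cv2.morphologyEx(cv2.inRange(hsv,(0,0,150),(180,40,255)),cv2.MORPH_CLOSE,np.ones((7,7)))
    for b in blobs(mk,1500,40000):
        W=[]
        for q in cv2.convexHull(b)[:,0]:
            d=P[:3,:3]@np.array([(q[0]-m['cx'])/f,(q[1]-m['cy'])/f,1]);w=P[:3,3]+d*(119-P[2,3])/d[2];W.append(W2S(w[:2]))
        c,r=cv2.minEnclosingCircle(np.array(W,np.float32))
        if 22<r<36:print('disc',np.round(c,1),'r',round(r,1))
    return im
E
python3 - <<'E'
from h import *
to(58.8,90,113,0)
cv2.imwrite('pics/w2.png',disc())
E
```

```text
clock 3.325 now st [59.1 31.7] z 113.7 rot [-3.136e+00 -1.000e-03  1.343e+00] w 25.7 F [-0.1  0.1  0.5]
shift [58.3 -0.   0.7] turn 0.004
disc [58.1 67.2] r 28.6
```

View pics/w2.png

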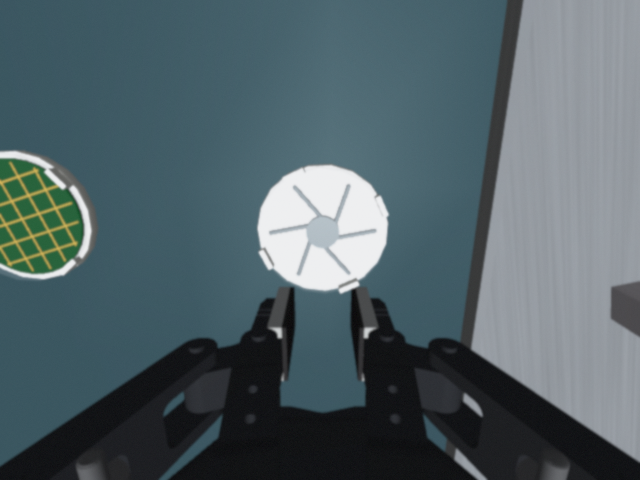

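In contact: the disc sits 35.5 mm ahead of the TCP, as expected, and centred. I'll push it over the lip.

Request:
move_arm(
  series=[
    [[0.005, 0, 0], 0],
    [[0.013, 0, 0], 0],
    [[0.022, 0, 0], 0],
    [[0.031, 0, 0], 0],
    [[0.038, 0, 0], 0],
  ],
)

```text
clock: 4.0
eef_pos: [651.4, -22.2, 113.8]
tool_rot: [-3.136, -0.002, 1.344]
force: [0.5, -0.5, 0.1]
width: 25.5
```

Run:
```python
from h import *
to(58.8,155,113,0);disc()
```

```text
clock 4.0 now st [58.8 71.7] z 113.8 rot [-3.136e+00 -2.000e-03  1.344e+00] w 25.5 F [ 0.5 -0.5  0.1]
shift [83.3  0.5  0.8] turn 0.005
disc [ 57.8 107.1] r 28.6
```

Tracking well: the disc moved 40 mm with the TCP.

Request:
move_arm(
  series=[
    [[0.006, 0, 0], 0],
    [[0.015, 0, 0], 0],
    [[0.025, 0, 0], 0],
    [[0.034, 0, 0], 0],
    [[0.041, 0, 0], 0],
  ],
)

```text
clock: 4.68
eef_pos: [660.9, 20.0, 114.0]
tool_rot: [-3.136, -0.003, 1.346]
force: [-0.1, 0.2, -0.0]
width: 25.7
```

Request:
move_arm(
  series=[
    [[0.006, 0, 0], 0],
    [[0.015, 0, 0], 0],
    [[0.025, 0, 0], 0],
    [[0.034, 0, 0], 0],
    [[0.042, 0, 0], 0],
  ],
)

```text
clock: 5.3
eef_pos: [670.4, 61.7, 114.1]
tool_rot: [-3.136, -0.004, 1.346]
force: [0.0, -0.2, 0.3]
width: 25.6
```

Run:
```python
from h import *
to(68,-128,150,0);cv2.imwrite('pics/w3.png',np.hstack([cv2.resize(disc(),(400,300)),cv2.resize(get_image('scene')[130:340,220:500],(400,300))]))
```

```text
clock 5.3 now st [ 58.  157.7] z 114.1 rot [-3.136 -0.004  1.346] w 25.6 F [ 0.  -0.2  0.3]
shift [-285.8    8.   -35.9] turn 0.007
```

View pics/w3.png

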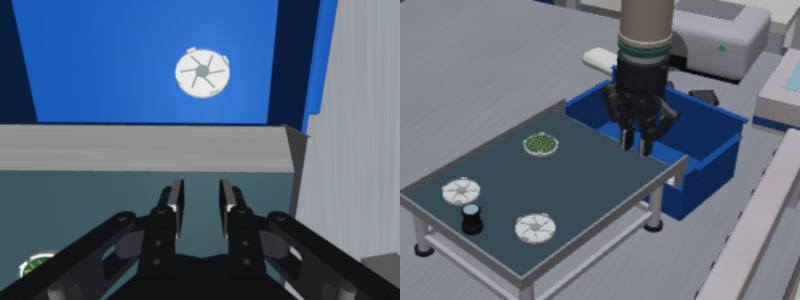

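The first carrier is in the bin. Next is B, at station (68,-81). I'll lift, go back behind it and check before descending.

Request:
move_arm(
  series=[
    [[0.0, 0, -0.03], 0],
    [[-0.04, 0.001, -0.046], 0],
    [[-0.095, 0.003, -0.046], 0],
    [[-0.15, 0.005, -0.046], 0],
    [[-0.2, 0.006, -0.046], 0],
  ],
)

```text
clock: 6.02
eef_pos: [631.4, -136.8, 159.3]
tool_rot: [-3.136, -0.003, 1.346]
force: [-0.0, 0.1, -0.0]
width: 25.4
```

Request:
move_arm(
  series=[
    [[-0.04, 0.002, 0], 0],
    [[-0.075, 0.002, 0], 0],
    [[-0.087, 0.002, 0], 0],
    [[-0.087, 0.002, 0], 0],
  ],
)

```text
clock: 6.52
eef_pos: [613.9, -222.1, 159.0]
tool_rot: [-3.136, -0.004, 1.345]
force: [-0.2, 0.7, 0.9]
width: 25.5
```

Run:
```python
from h import *
to(68,-128,113.5,0);disc()
```

```text
clock 6.525 now st [  68.2 -131.5] z 159.0 rot [-3.136 -0.004  1.345] w 25.5 F [-0.2  0.7  0.9]
shift [ 3.5 -0.2 45.5] turn 0.006
disc [  71.7 -195.4] r 34.1
disc [-69.4 -96. ] r 29.6
disc [ 67.6 -80.1] r 28.5
```

Request:
move_arm(
  series=[
    [[0.002, 0, 0.016], 0.006],
    [[0.003, 0, 0.032], 0.006],
    [[0.003, 0, 0.041], 0.006],
    [[0.003, 0, 0.0455], 0.006],
    [[0.003, 0, 0.0455], 0.006],
  ],
)

```text
clock: 7.2
eef_pos: [614.9, -217.2, 113.2]
tool_rot: [-3.136, -0.005, 1.341]
force: [0.4, -0.4, 0.1]
width: 25.7
```

Request:
move_arm(
  series=[
    [[0.005, 0, 0], 0],
    [[0.01, 0, 0], 0],
    [[0.014, 0, 0], 0],
    [[0.018, 0, 0], 0],
    [[0.022, 0, 0], 0],
  ],
)

```text
clock: 7.82
eef_pos: [620.0, -195.5, 113.4]
tool_rot: [-3.136, -0.005, 1.341]
force: [0.2, 0.6, -0.0]
width: 25.4
```

Run:
```python
from h import *
to(68,155,113.5,0);disc()
```

```text
clock 7.825 now st [  68.  -104.2] z 113.4 rot [-3.136 -0.005  1.341] w 25.4 F [ 0.2  0.6 -0. ]
shift [ 2.592e+02  6.000e-01 -1.000e-01] turn 0.002
disc [-66.1 -94.7] r 27.8
disc [ 67.1 -68.8] r 28.5
```

Contact is good (35.4 mm ahead). I'll push along the lane in stages.

Request:
move_arm(
  series=[
    [[0.006, 0, 0], 0],
    [[0.016, 0, 0], 0],
    [[0.027, 0, 0], 0],
    [[0.038, 0, 0], 0],
    [[0.046, 0, 0], 0],
  ],
)

```text
clock: 8.5
eef_pos: [630.9, -148.5, 113.6]
tool_rot: [-3.136, -0.006, 1.343]
force: [0.1, 0.3, -0.1]
width: 25.6
```

Request:
move_arm(
  series=[
    [[0.006, 0, 0], 0],
    [[0.016, 0, 0], 0],
    [[0.027, 0, 0], 0],
    [[0.038, 0, 0], 0],
    [[0.046, 0, 0], 0],
  ],
)

```text
clock: 9.12
eef_pos: [641.5, -102.5, 113.9]
tool_rot: [-3.136, -0.006, 1.344]
force: [-0.0, 0.5, 0.2]
width: 25.6
```

Run:
```python
from h import *
to(68,155,113.5,0);disc()
```

```text
clock 9.125 now st [67.6 -8.8] z 113.9 rot [-3.136 -0.006  1.344] w 25.6 F [-0.   0.5  0.2]
shift [163.8   1.2   0.4] turn 0.005
disc [66.6 26.7] r 28.5
```

Request:
move_arm(
  series=[
    [[0.006, 0, 0], 0],
    [[0.016, 0, 0], 0],
    [[0.027, 0, 0], 0],
    [[0.038, 0, 0.0003], 0],
    [[0.046, 0, 0.0004], 0],
  ],
)

```text
clock: 9.8
eef_pos: [652.3, -55.1, 113.9]
tool_rot: [-3.136, -0.008, 1.346]
force: [-0.9, -0.1, 0.5]
width: 25.5
```

Request:
move_arm(
  series=[
    [[0.006, 0, 0], 0],
    [[0.016, 0, 0], 0],
    [[0.027, 0, 0], 0],
    [[0.038, 0, 0], 0],
    [[0.046, 0, 0], 0],
  ],
)

```text
clock: 10.42
eef_pos: [662.8, -9.0, 114.3]
tool_rot: [-3.136, -0.008, 1.347]
force: [0.3, 0.2, -0.2]
width: 26.0
```

Run:
```python
from h import *
to(68,157,113.5,0);disc()
```

```text
clock 10.425 now st [66.8 87.1] z 114.3 rot [-3.136 -0.008  1.347] w 26.0 F [ 0.3  0.2 -0.2]
shift [69.9  1.7  0.8] turn 0.007
disc [ 65.7 122.6] r 28.4
```

Request:
move_arm(
  series=[
    [[0.005, 0, 0], 0],
    [[0.012, 0, 0.0005], 0],
    [[0.019, 0, 0.0005], 0],
    [[0.025, 0, 0.0005], 0],
    [[0.03, 0, 0.0005], 0],
  ],
)

```text
clock: 11.1
eef_pos: [669.7, 22.1, 114.1]
tool_rot: [-3.136, -0.009, 1.348]
force: [0.1, -0.5, 0.0]
width: 25.8
```

Request:
move_arm(
  series=[
    [[0.006, 0, 0], 0],
    [[0.015, 0, 0], 0],
    [[0.025, 0, 0], 0],
    [[0.034, 0, 0], 0],
    [[0.041, 0, 0], 0],
  ],
)

```text
clock: 11.72
eef_pos: [678.8, 63.1, 114.5]
tool_rot: [-3.136, -0.01, 1.349]
force: [0.4, 0.3, -0.3]
width: 25.7
```

Run:
```python
from h import *
to(-88,-139,160,25);cv2.imwrite('pics/w4.png',np.hstack([cv2.resize(disc(),(400,300)),cv2.resize(get_image('scene')[130:340,220:500],(400,300))]))
```

```text
clock 11.725 now st [ 65.9 161. ] z 114.5 rot [-3.136 -0.01   1.349] w 25.7 F [ 0.4  0.3 -0.3]
shift [-298.5 -156.7  -45.5] turn 0.446
```

View pics/w4.png

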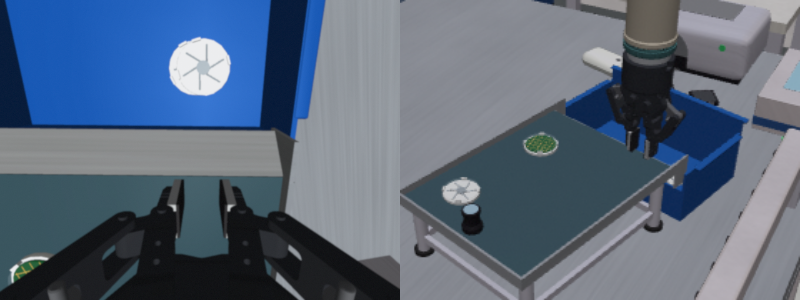

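B is in the bin, stacked on the first carrier. The loaded carrier and loupe look untouched. Next is C, with a 25° heading so it clears the loaded carrier.

Request:
move_arm(
  series=[
    [[0.0, 0, -0.035], 0],
    [[-0.03, -0.016, -0.05], 0.06],
    [[-0.075, -0.039, -0.05], 0.12],
    [[-0.12, -0.063, -0.05], 0.18],
    [[-0.165, -0.087, -0.05], 0.25],
  ],
)

```text
clock: 12.45
eef_pos: [556.7, -80.5, 163.5]
tool_rot: [-3.134, -0.008, 1.097]
force: [0.5, -1.7, 0.2]
width: 26.0
```

Run:
```python
from h import *
to(-89,-140,160,25)
```

```text
clock 12.45 now st [-20.   -6.8] z 163.5 rot [-3.134 -0.008  1.097] w 26.0 F [ 0.5 -1.7  0.2]
shift [-145.9  -35.     3.5] turn 0.194
```

Request:
move_arm(
  series=[
    [[-0.045, -0.011, 0], 0.07],
    [[-0.095, -0.023, 0], 0.14],
    [[-0.135, -0.032, 0], 0.194],
    [[-0.146, -0.035, 0], 0.194],
    [[-0.146, -0.035, 0.0], 0.194],
  ],
)

```text
clock: 13.08
eef_pos: [459.0, -194.8, 162.8]
tool_rot: [-3.134, -0.007, 0.902]
force: [0.3, 0.6, 0.3]
width: 25.9
```

Run:
```python
from h import *
to(-89.5,-139,113.5,25);im=disc();cv2.imwrite('pics/w5.png',im)
```

```text
clock 13.075 now st [ -88.9 -140.5] z 162.8 rot [-3.134 -0.007  0.902] w 25.9 F [0.3 0.6 0.3]
shift [ 1.1 -1.2 49.3] turn -0.001
disc [-70.  -95.8] r 28.4
```

View pics/w5.png

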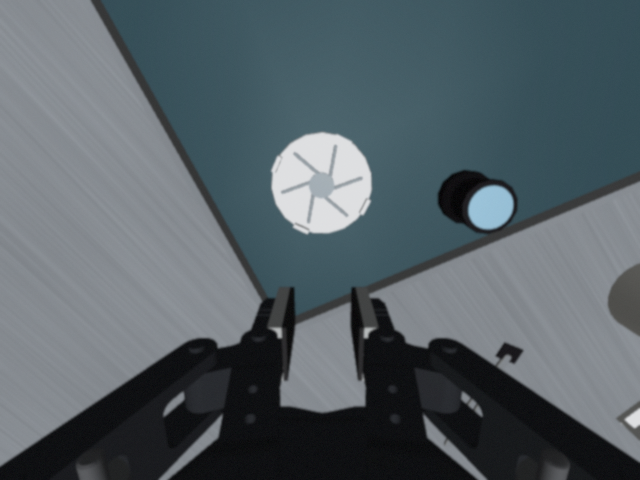

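The disc is at (-70,-96), ahead and centred. I'll descend slightly closer to it so both rims have about 10 mm of clearance.

Request:
move_arm(
  series=[
    [[0.006, -0.002, 0.014], 0],
    [[0.006, -0.002, 0.028], 0],
    [[0.006, -0.002, 0.041], 0],
    [[0.006, -0.002, 0.049], 0],
    [[0.006, -0.002, 0.049], 0],
  ],
)

```text
clock: 13.75
eef_pos: [461.4, -187.2, 113.0]
tool_rot: [-3.132, -0.007, 0.904]
force: [-0.6, 0.1, -0.3]
width: 25.5
```

Request:
move_arm(
  series=[
    [[0.004, 0, 0], 0],
    [[0.008, 0, 0], 0],
    [[0.012, 0, 0], 0],
    [[0.016, 0, 0], 0],
    [[0.02, 0, 0], 0],
  ],
)

```text
clock: 14.38
eef_pos: [474.0, -171.2, 113.2]
tool_rot: [-3.132, -0.007, 0.904]
force: [0.3, -1.0, 0.5]
width: 25.8
```

Run:
```python
from h import *
to(50,150,113.5,25);disc()
```

```text
clock 14.375 now st [ -79.7 -114.1] z 113.2 rot [-3.132 -0.007  0.904] w 25.8 F [ 0.3 -1.   0.5]
shift [294.1   6.1  -0.3] turn 0.001
disc [-65.6 -81.9] r 28.6
```

Request:
move_arm(
  series=[
    [[0.006, 0, 0], 0],
    [[0.016, 0, 0], 0],
    [[0.027, 0, 0], 0],
    [[0.038, 0, 0], 0],
    [[0.046, 0, 0], 0],
  ],
)

```text
clock: 15.05
eef_pos: [503.6, -133.6, 113.6]
tool_rot: [-3.133, -0.008, 0.905]
force: [0.3, 0.5, 0.1]
width: 25.6
```

Request:
move_arm(
  series=[
    [[0.006, 0, 0], 0],
    [[0.016, 0, 0], 0],
    [[0.027, 0, 0], 0],
    [[0.038, 0, 0], 0],
    [[0.046, 0, 0], 0],
  ],
)

```text
clock: 15.68
eef_pos: [532.6, -96.5, 114.0]
tool_rot: [-3.133, -0.008, 0.906]
force: [0.2, 0.8, 0.2]
width: 25.8
```

Run:
```python
from h import *
to(50,150,113.5,25);disc()
```

```text
clock 15.675 now st [-39.8 -28. ] z 114.0 rot [-3.133 -0.008  0.906] w 25.8 F [0.2 0.8 0.2]
shift [199.2   6.8   0.5] turn 0.003
disc [-25.7   4.2] r 28.6
disc [-68.3  72.7] r 28.9
```

Clearance to the loaded carrier along this line is about 12 mm. Continuing.

Request:
move_arm(
  series=[
    [[0.006, 0, 0], 0],
    [[0.016, 0.0005, 0], 0],
    [[0.027, 0.001, 0.0003], 0],
    [[0.038, 0.0015, 0.0005], 0],
    [[0.046, 0.002, 0.0005], 0],
  ],
)

```text
clock: 16.35
eef_pos: [563.8, -59.6, 113.9]
tool_rot: [-3.133, -0.01, 0.908]
force: [-0.7, -0.3, -0.0]
width: 25.6
```

Request:
move_arm(
  series=[
    [[0.006, 0, 0], 0],
    [[0.016, 0.0005, 0], 0],
    [[0.027, 0.001, 0], 0],
    [[0.038, 0.0015, 0.0003], 0],
    [[0.046, 0.002, 0.0003], 0],
  ],
)

```text
clock: 16.98
eef_pos: [594.3, -23.7, 113.9]
tool_rot: [-3.133, -0.01, 0.908]
force: [0.4, -0.9, -0.9]
width: 25.8
```

Run:
```python
from h import *
to(50,150,113.5,25);disc()
```

```text
clock 16.975 now st [ 3.5 57. ] z 113.9 rot [-3.133 -0.01   0.908] w 25.8 F [ 0.4 -0.9 -0.9]
shift [103.9   3.4   0.4] turn 0.005
disc [17.5 89.2] r 28.6
```

Request:
move_arm(
  series=[
    [[0.006, 0, 0], 0],
    [[0.016, 0, 0], 0],
    [[0.027, 0, 0.0003], 0],
    [[0.038, 0, 0.0005], 0],
    [[0.046, 0, 0.0005], 0],
  ],
)

```text
clock: 17.65
eef_pos: [623.8, 14.6, 114.0]
tool_rot: [-3.133, -0.011, 0.91]
force: [0.3, 0.6, -0.4]
width: 25.7
```

Request:
move_arm(
  series=[
    [[0.005, 0, 0], 0],
    [[0.011, 0, 0], 0],
    [[0.018, 0, 0], 0],
    [[0.024, 0, 0], 0],
    [[0.028, 0, 0], 0],
  ],
)

```text
clock: 18.27
eef_pos: [641.2, 37.1, 114.3]
tool_rot: [-3.133, -0.012, 0.91]
force: [-0.3, 1.1, -0.2]
width: 25.3
```

Request:
move_arm(
  series=[
    [[0.006, 0, 0], 0],
    [[0.015, 0, 0], 0],
    [[0.025, 0, 0], 0],
    [[0.034, 0, 0], 0],
    [[0.04, 0, 0], 0],
  ],
)

```text
clock: 18.9
eef_pos: [666.2, 69.5, 114.7]
tool_rot: [-3.133, -0.012, 0.911]
force: [0.3, -0.4, -0.9]
width: 25.9
```

Run:
```python
from h import *
to(50,155,113.5,25);disc()
```

```text
clock 18.9 now st [ 52.1 164.3] z 114.7 rot [-3.133 -0.012  0.911] w 25.9 F [ 0.3 -0.4 -0.9]
shift [-9.4  1.9  1.2] turn 0.008
```

Now I'll raise and retreat over the mat, then check with the top and scene cameras.

Request:
move_arm(
  series=[
    [[0, 0, -0.03], 0],
    [[-0.02, 0, -0.07], 0],
    [[-0.06, 0, -0.11], 0],
    [[-0.11, 0, -0.13], 0],
    [[-0.16, 0, -0.14], 0],
  ],
)

```text
clock: 19.58
eef_pos: [568.0, -59.7, 254.3]
tool_rot: [-3.136, -0.014, 0.911]
force: [-0.0, -1.2, 0.1]
width: 25.8
```

Request:
move_arm(
  series=[
    [[-0.05, 0, -0.02], 0],
    [[-0.1, 0, -0.04], 0],
    [[-0.15, 0, -0.04], 0],
    [[-0.17, 0, -0.04], 0],
    [[-0.17, 0, -0.04], 0],
  ],
)

```text
clock: 20.2
eef_pos: [462.6, -196.2, 292.2]
tool_rot: [-3.136, -0.013, 0.907]
force: [0.7, 0.2, -0.6]
width: 25.7
```

Run:
```python
from h import *
s=read_state();print(s['clock'],np.round(s['force'],1))
t=get_image('top');b=get_image('scene')
cv2.imwrite('pics/e.png',np.hstack([cv2.resize(t[100:310,140:420],(400,300)),cv2.resize(b[130:340,220:500],(400,300))]))
for n,im,o,p in(('top',t,'pics/top0.png',(0,0)),('scene',b,'pics/scene0.png',(0,0))):
    for x in(cv2.imread(o),im):
        h=cv2.cvtColor(x,cv2.COLOR_BGR2HSV)
        for k in blobs(cv2.morphologyEx(cv2.inRange(h,(40,90,40),(80,255,255)),cv2.MORPH_CLOSE,np.ones((3,3))),150,900):
            m=cv2.moments(k);print(n,'green',W2S(ray(n,(m['m10']/m['m00'],m['m01']/m['m00']),118)).round(1))
```

```text
20.2 [ 0.7  0.2 -0.6]
scene green [-66.5  70.3]
scene green [-66.5  70.3]
```

View pics/e.png

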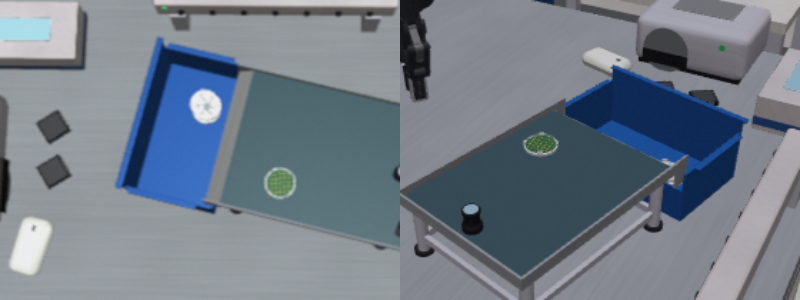

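Run:
```python
from h import *
t=get_image('top');b=get_image('scene')
h=cv2.cvtColor(t,cv2.COLOR_BGR2HSV);mk=cv2.inRange(h[140:205,262:305],(0,0,150),(180,90,255))
for k in blobs(mk,100,3000):
    (u,v),r=cv2.minEnclosingCircle(k);print(u+262,v+140,r)
    for z in(14,34,60):print(z,W2S(ray('top',(u+262,v+140),z)).round(1))
cv2.imwrite('pics/e2.png',np.hstack([cv2.resize(t[130:220,240:330],(400,400),interpolation=3),cv2.resize(b[220:290,360:430],(400,400),interpolation=3)]))
```

```text
284.0321102142334 173.8944969177246 12.274980545043945
14 [ 63.3 254.3]
34 [ 58.4 251. ]
60 [ 52.1 246.6]
```

View pics/e2.png

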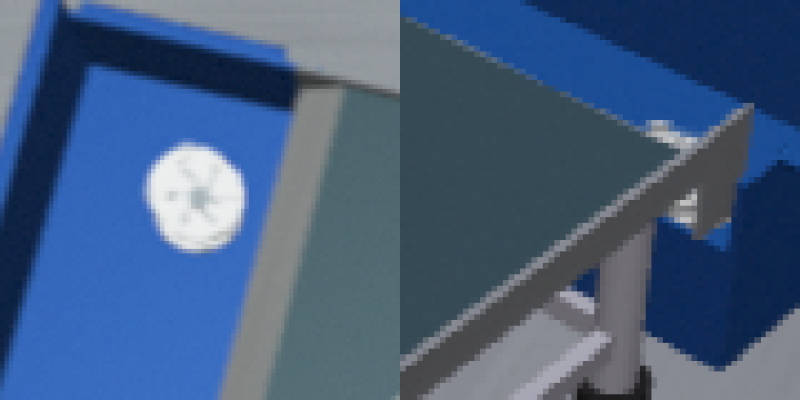

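The zoom shows the carriers stacked flat on the bin floor at station (58, 251), well inside the walls. Handing in.

```bash
python3 -c "
from cell import *
print(finish_job());print(read_state()['clock'])"
```

```text
the job is handed in; nothing more can be done
None
the job is handed in; nothing more can be done
```

I swept the three empty carriers, one at a time, over the open edge and into the wash bin. The two far ones went straight across, and the near one went on a 25° diagonal past the loaded carrier. I handed the job in just after 20 s of robot time, with the arm raised clear of everything.

**Empties:** The last pictures show none left on the mat. The visible stack in the bin is centred near station (58, 251) mm, inside the walls. Only the top carrier and the edges below it can be seen, so I did not count three separately.

**Loaded carrier:** The scene camera puts the green wafer at station (-66.5, 70.3) mm both before and after. The same check on the top camera returned no result, because the wafer was missed by the colour mask.

**Loupe and bench items:** The loupe stands upright where it was, judged by eye. The mouse and chip trays look unmoved. The wash bottle and tweezers were not in the final crops, and the fingertips and gripper never worked near them.

**Forces:** Wrist readings between moves stayed within about 2 N, which is close to the sensor noise. Finger contact force on the carriers could not be measured directly.

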